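Lay the long sample cylinder in the cradle of the balance

TASK

Weigh the long steel sample cylinder: pick it up from the bench and lay it on its side in the two-saddle cradle on the balance, lengthwise and centred so that its straight body rests on both saddles (cap to either end), then let go. Set it down, do not drop it, and leave the short cylinder and the jar standing where they are.

Things in the scene. Friction and masses are not known exactly. Their poses are not given: they have to be found in the camera images.
- long_cylinder: Upright steel sample cylinder with black cap, 0.3-0.55 kg. Straight body 36 mm in diameter, 150 mm long, then a shoulder tapering over 12 mm to an 18 mm neck and a cap 24 mm in diameter; 190 mm tall in all. Origin on the axis at the middle of the straight body, 75 mm above the foot; z runs from foot to cap.
- cradle (a point): Fixed beige balance, 260 x 190 mm, pan 59 mm high, carrying two aluminium 90-degree V saddles 116 mm apart (each 12 mm thick, tips 96 mm high, 49 mm across), free between them down to a strip 63 mm high. Point: where the middle of the long cylinder's body lies when seated, midway between the saddles, 100 mm above the bench. y runs level from saddle to saddle, x across (display at -x), z up.
- short_cylinder: Bystander: steel cylinder of the same diameter (36 mm) and the same black cap but only 115 mm tall, standing upright. Origin at the centre of its foot, z up.
- jar: Bystander: squat amber glass jar with a black cap and a paper label, 60 mm in diameter, 85 mm tall. Origin at the centre of its underside, z up.

How it is judged:
At the end, for the whole second after the job is handed in: The long cylinder lies at rest in the cradle, the middle of its straight body within 18 mm of the cradle's point and its axis within 10 degrees of the cradle's length (cap to either end); the short cylinder and the jar stand upright within 30 mm of where they were (distance between long_cylinder and cradle below 0.018 m and angle between the z axis of long_cylinder and the y axis of cradle, either way round below 0.17 rad and linear speed of long_cylinder below 0.02 m/s and distance of each of short_cylinder, jar from where it was at the start of the episode below 0.03 m and angle between each of short_cylinder, jar's own z axis and vertical below 0.2 rad); the robot touches nothing.
It fails at once if the long cylinder is dropped (out of the fingers and faster than 0.8 m/s, a fall of about 3 cm) (contact force between the fingers and long_cylinder below 0.1 N and linear speed of long_cylinder above 0.8 m/s).
It fails at once if the short cylinder is pushed over 30 mm away or knocked over (distance of short_cylinder from where it was at the start of the episode above 0.03 m or angle between short_cylinder's own z axis and vertical above 0.5 rad).
It fails at once if the jar is pushed over 30 mm away or knocked over (distance of jar from where it was at the start of the episode above 0.03 m or angle between jar's own z axis and vertical above 0.5 rad).
It also fails if it takes over 38 s, if anything falls off the work surface, if the arm or the gripper's body presses on something with over 40 N, if the wrist force passes 120 N, or if a joint passes its speed limit or range.

ROBOT

A 6-joint arm with a two-finger parallel gripper is mounted at the origin on the work surface. World frame = base frame: x ahead of the robot, y to its left, z up, the work surface at z = 0. Lengths are in m, angles in rad, forces in N, time in s.
With the tool pointing down it reaches from about 0.35 to 0.975 m from the base axis. Payload 4.9 kg.
Tool frame: the origin (TCP) lies midway between the tips of the shut fingers; the grasp point (between the pads) lies 19 mm behind it; z points along the fingers, y is the line along which they close (so a half turn about z gives the same grasp; the last joint's range is limited). The gripper opens to 85 mm and grips with 20 to 120 N. Pads are 22 mm wide; open, the fingers measure 114 mm over their backs; the gripper's body (76 mm by 85 mm) begins 54 mm behind the grasp point. The pads swing forward as they close: fully open they stand 13 mm farther back than shut.
Start: joints at [-1.368, 0.053, 1.613, -0, 1.476, -0.119], TCP at [0.198, -0.593, 0.231] pointing down, gripper open.
Joint ranges: [-3.01, 3.01], [-1.01, 2.22], [0.06, 2.58], [-1.02, 4.17], [0.09, 2.62], [-3.14, 3.14]. Speed limits (rad/s): [2.57, 2.57, 3.14, 3.14, 3.14, 3.14].

INTERFACE

Orientations are given as a rotation vector (axis times angle).
In Python, from station import ctrl, optics, job gives the robot as it stands.
- The arm moves only by the shell command python3 -m jog 'ROWS' [OPENING] [FORCE]. ROWS is JSON, a list of rows, each a list of 2 entries, a list of its own where there are three numbers: the shift along the tool's x, y, z in m, then the turn, a rotation vector about the tool's x, y, z in rad. A call has 1 to 5 rows; each row is the pose to reach, as a shift and turn from the pose commanded when the call began, along the tool's axes at that moment; what a row does not reach only later rows make up. A row lasts 1/10 s, in which the tool goes at most 50 mm and 8.59 degrees, less where a joint would pass 70% of its speed; a pose out of reach is approached as far as the arm can. A call with a gripper value outside its range is refused whole. OPENING is the opening, from 0 (shut) to 1 (fully open), set as the call begins (- or left out, the last holds). The fingers move at their own pace and stop on an object; FORCE is the grip in N (left out, the last holds). Time passes only in rows, so rows that repeat a pose let the fingers close. It gives the time, the measured TCP pose, the force, the opening and the grip force at its end, in the units of the state.
- ctrl.get_obs(): the state, without advancing time (a new reading comes with each control period).
- optics.get_image(name): name is "side" or "top" or "wrist"; returns a dict with "image" (420x560x3 uint8, blue, green, red), "fx", "fy", "cx", "cy" (pixels), "D" ([k1, k2, p1, p2, k3] as OpenCV has them; the pictures are not rectified), "rvec" (rotation vector, rad) and "tvec" (3), from world to camera coordinates, as OpenCV has them; the wrist camera has in their place "mount" (4x4, takes a point from camera to tool coordinates, whose origin is the TCP and whose axes are the flange's). Camera axes: x right, y down, z forward; pixel columns grow to the right and rows downward; lengths in m; the calibration is good to about 2 mm. A picture is of the moment at which its call begins: read the wrist's pose just before it. There is no depth.
- job.finish_job(): hands the job in; it is judged then, once.
The state is a dict: "t": time; "q": joint angles; "dq": joint speeds; "effort": joint torques, N m; "tool_pos": TCP position; "tool_rot": TCP orientation; "contact_force": force on the tool from outside, world axes, zero at the start; "wrist_torque": the same for the moment, N m; "opening": finger opening in m; "grip_force": force on a finger pad.
Only numpy, scipy, OpenCV 4.12 (cv2) and the standard library are available. Lean on these libraries where they do the work, as an engineer would, in place of code of your own. Each camera call takes 0.05 s, during which the arm holds its last target. There are 200 camera calls.

## Working session

There is one attempt and no reset: what is moved stays moved. The work goes in short steps, Python scripts to look and compute and a shell command to move; the robot and the scene stay as the last step left them, time stands still between calls to the robot, and variables do not carry over. Pictures are saved under pics/ and viewed, at most 10 in all, crops included, and the job is handed in when it is done.

```bash
mkdir -p pics; ls; python3 - <<'E'
from station import ctrl, optics
import cv2,numpy as np
o=ctrl.get_obs(); print(o)
a=[optics.get_image(n) for n in("side","top")]
for n,d in zip(("side","top"),a):
    cv2.imwrite(f"pics/{n}0.png",d["image"]); print(n,{k:v for k,v in d.items() if k!="image"})
E
```

```text
pics
{'t': 0.0, 'q': array([-1.36798786e+00,  5.33636028e-02,  1.61430532e+00,  4.13720475e-06,
        1.47599629e+00, -1.19017197e-01]), 'dq': array([-1.00761718e-03,  1.82394835e-03, -7.45203513e-05,  1.34669834e-05,
       -4.10520163e-04,  1.10514703e-03]), 'effort': array([ 2.94909814e-04, -3.93674433e+01, -3.70181072e+01, -9.60674288e-05,
        7.08083229e-03, -6.81679737e-06]), 'tool_pos': array([ 0.19755103, -0.59229678,  0.23005208]), 'tool_rot': array([-3.09896374e+00, -5.03011405e-01,  1.29805422e-04]), 'contact_force': array([ 0.40945996, -0.56426092, -0.00126766]), 'wrist_torque': array([-0.03846941, -0.0595785 ,  0.00530591]), 'grip_force': 0.0, 'opening': 0.08509111808741192}
side {'fx': 390.71266666056636, 'fy': 390.71266666056636, 'cx': 287.5319543539548, 'cy': 211.2045794603193, 'D': array([0.01655322, 0.        , 0.        , 0.        , 0.        ]), 'rvec': array([ 0.13824712, -2.82658613,  1.30811901]), 'tvec': array([0.50014549, 0.05634554, 0.89629531])}
top {'fx': 452.86677205132764, 'fy': 452.86677205132764, 'cx': 279.9519663604006, 'cy': 203.5909446989379, 'D': array([-0.13006385,  0.        ,  0.        ,  0.        ,  0.        ]), 'rvec': array([ 2.1439848 , -2.20598961,  0.08119612]), 'tvec': array([0.0891307 , 0.5000047 , 1.06394939])}
```

View pics/side0.png

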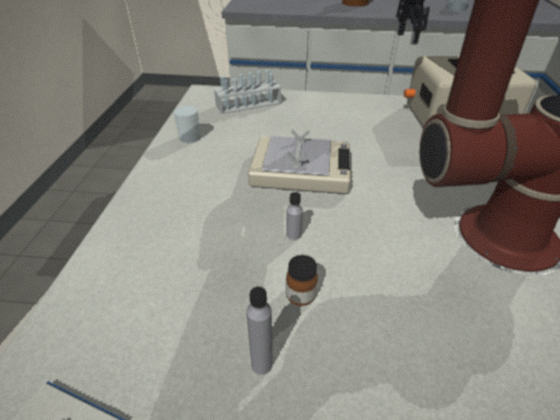

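View pics/top0.png

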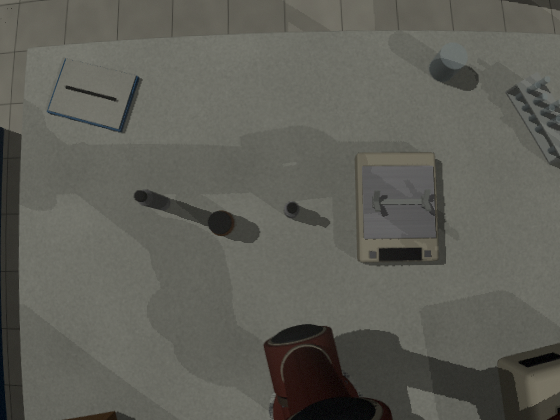

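The side view shows the long cylinder (cap 259,297; foot 261,372), the jar (302,280), the short cylinder (294,215) and the cradle (300,150). In the top view they are at: long cap (140,196), jar (221,222), short cap (292,209), saddles (379,203) and (431,205).

```bash
cat > h.py <<'E'
import cv2,numpy as np
from scipy.spatial.transform import Rotation as R
def ray(d,uv):
    K=np.array([[d["fx"],0,d["cx"]],[0,d["fy"],d["cy"]],[0,0,1]])
    n=cv2.undistortPoints(np.array([[uv]],float),K,d["D"])[0,0]
    if "mount" in d: raise ValueError
    M=cv2.Rodrigues(d["rvec"])[0]; return -M.T@d["tvec"], M.T@np.r_[n,1]
def onz(d,uv,z):
    c,v=ray(d,uv); return c+v*(z-c[2])/v[2]
def tri(d1,u1,d2,u2):
    c1,v1=ray(d1,u1);c2,v2=ray(d2,u2); A=np.c_[v1,-v2]; s=np.linalg.lstsq(A,c2-c1,rcond=None)[0]
    p,q=c1+s[0]*v1,c2+s[1]*v2; return (p+q)/2,np.linalg.norm(p-q)
E
python3 - <<'E'
from station import optics
from h import *
t=optics.get_image("top"); s=optics.get_image("side")
def blobs(d,boxes,th):
    out=[]
    g=d["image"].max(2)
    for x0,y0,x1,y1 in boxes:
        m=(g[y0:y1,x0:x1]<th).astype(np.uint8)
        n,l,st,c=cv2.connectedComponentsWithStats(m); i=1+np.argmax(st[1:,4]); out.append((c[i]+[x0,y0],st[i]+[x0,y0,0,0,0]))
    return out
T=blobs(t,[(125,180,160,212),(200,200,245,245),(278,195,306,222)],45)
S=blobs(s,[(240,280,280,310),(280,250,325,285),(283,188,307,210)],45)
for (a,sa),(b,sb),h,n in zip(T,S,(.18,.08,.105),"ljs"):
    print(n,a,sa,b,sb,tri(t,a,s,b),onz(t,a,h))
print("foot",onz(s,(261,372),0))
hsv=cv2.cvtColor(t["image"],cv2.COLOR_BGR2HSV)
# pan (greyish-violet) inside balance box
c=t["image"][145:270,350:445].astype(int); print(c[30,30],c[85,30],c[50,3+6])
for sx in (0,):
    cr=cv2.resize(t["image"][145:270,350:450],None,fx=5,fy=4.8,interpolation=cv2.INTER_CUBIC); 
a=cv2.resize(t["image"][170:240,115:185],(560,560),interpolation=cv2.INTER_CUBIC)[:, :300]
cv2.imwrite("pics/c1.png",np.hstack([cr[:560],a]))
E
```

```text
l [148.21374046 198.66030534] [135 191  25  18 262] [258.33714286 297.32571429] [251 288  15  19 175] (array([0.51166069, 0.35177642, 0.16377514]), np.float64(0.0053694939364673)) [0.50729658 0.34666415 0.18      ]
j [220.21129707 222.40167364] [208 211  26  25 478] [300.11740891 269.17004049] [289 257  27  24 247] (array([0.45997634, 0.21216672, 0.07129566]), np.float64(0.0019603289837935296)) [0.45860295 0.21096019 0.08      ]
s [292.07291667 207.84375   ] [287 203  12  11  96] [295.44 200.76] [292 197   7   7  25] (array([0.48416977, 0.04765611, 0.09872522]), np.float64(0.0029247279126827863)) [0.48517874 0.04776704 0.105     ]
foot [0.5116232 0.3764853 0.       ]
[95 96 95] [96 97 97] [ 88 101 105]
```

View pics/c1.png

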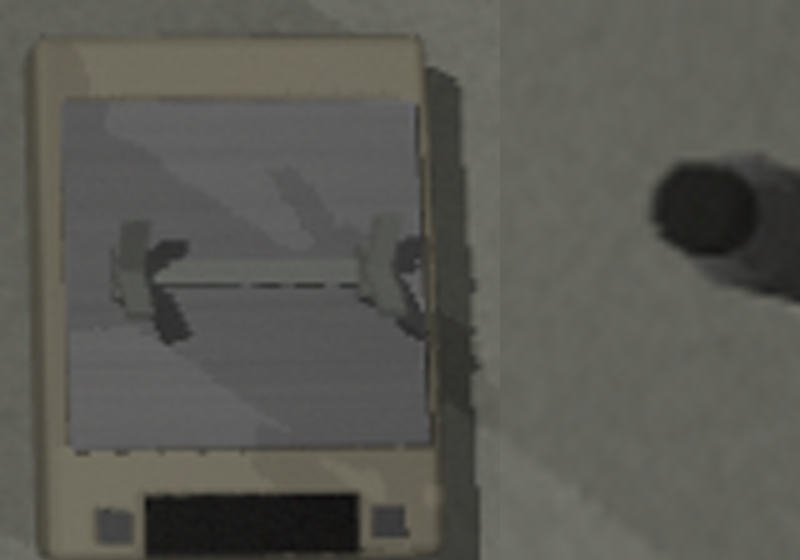

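Long-cap top is at about (140.7,196). The crop also gives the pan corners and both saddles. Next: the positions.

```bash
python3 - <<'E'
from station import optics,ctrl
from h import *
t=optics.get_image("top"); s=optics.get_image("side")
f=lambda u,v:((u+.5)/5-.5+350,(v+.5)/4.8-.5+145)
print("cap",onz(t,(140.7,196),.19), tri(t,(140.7,196),s,(258.3,290)))
P=[onz(t,f(*p),.059) for p in((62,100),(416,100),(430,446),(70,446))]
print(np.round(P,4),np.mean(P,0),"sizes",[np.linalg.norm(P[i]-P[i-1]) for i in range(4)])
S=[onz(t,f(*p),.096) for p in((136,222),(384,215),(395,312),(137,316))]
print(np.round(S,4),np.mean(S,0))
a=(S[0]+S[3]-S[1]-S[2])/2; print("len",np.linalg.norm(a),"angle from y",np.degrees(np.arctan2(-a[0],a[1])))
St=[onz(t,f(*p),.063) for p in((158,273),(360,273))]; print(np.round(St,4))
B=[onz(t,f(*p),.059) for p in((40,38),(420,38))]; print(np.round(B,4))
print("shortfoot",onz(s,(294,238),0),"jar",onz(t,(220.5,222.5),.085))
E
python3 -m jog '[[[0,0,-0.04],[0,0,0]],[[0,-0.05,-0.07],[0,0,0]],[[0,-0.1,-0.07],[0,0,0]],[[0.03,-0.14,-0.07],[0,0,0]],[[0.06,-0.18,-0.07],[0,0,0]]]' 1
python3 -c "
from station import ctrl;print(ctrl.get_obs()['q'])"
```

```text
cap [0.51223964 0.35948157 0.19      ] (array([0.5123065 , 0.35941561, 0.19022698]), np.float64(0.00018238203689830283))
[[ 0.5831 -0.1196  0.059 ]
 [ 0.5791 -0.2884  0.059 ]
 [ 0.4095 -0.2855  0.059 ]
 [ 0.4152 -0.116   0.059 ]] [ 0.4966883  -0.20238899  0.059     ] sizes [np.float64(0.16795787311790386), np.float64(0.1689181362399185), np.float64(0.16962160342595878), np.float64(0.1696094110154792)]
[[ 0.5185 -0.1438  0.096 ]
 [ 0.5187 -0.2576  0.096 ]
 [ 0.4729 -0.2601  0.096 ]
 [ 0.4745 -0.1422  0.096 ]] [ 0.49614978 -0.20090973  0.096     ]
len 0.11584998181273012 angle from y -0.34792503747947406
[[ 0.497  -0.1598  0.063 ]
 [ 0.4943 -0.2552  0.063 ]]
[[ 0.614  -0.1107  0.059 ]
 [ 0.6099 -0.2924  0.059 ]]
shortfoot [0.48228776 0.05889686 0.        ] jar [0.45813797 0.20960701 0.085     ]
t: 0.8
tool_pos: [0.1953, -0.4074, 0.3016]
tool_rot: [3.101, 0.499, 0.0]
contact_force: [1.1, 0.7, 0.5]
opening: 0.0854
grip_force: 0.0
[-1.28886106e+00 -4.10337932e-01  1.90308956e+00  2.10083961e-04
  1.64795009e+00 -3.74269554e-02]
```

```bash
python3 -m jog '[[[0.036,-0.028,-0.007],[0,0,0]],[[0.072,-0.056,-0.014],[0,0,0]],[[0.108,-0.084,-0.02],[0,0,0]],[[0.144,-0.112,-0.027],[0,0,0]],[[0.18,-0.14,-0.034],[0,0,0]]]' >/dev/null
python3 -m jog '[[[0.036,-0.028,-0.007],[0,0,0]],[[0.072,-0.056,-0.014],[0,0,0]],[[0.108,-0.084,-0.02],[0,0,0]],[[0.144,-0.112,-0.027],[0,0,0]],[[0.18,-0.14,-0.034],[0,0,0]]]'
python3 -c "
from station import ctrl;o=ctrl.get_obs();print(o['q'],o['tool_pos'],o['tool_rot'])"
python3 -m jog '[[[0.03,0,0],[0,0.14,0]],[[0.06,0,0],[0.1,0.2,0]],[[0.08,0,0],[0.2,0.3,0]],[[0.08,0,0],[0.3,0.35,0]],[[0.08,0,0],[0.3,0.35,0]]]'
python3 -c "
from station import ctrl;o=ctrl.get_obs();print(o['q'],o['tool_pos'],o['tool_rot'])"
```

```text
t: 1.8
tool_pos: [0.4494, -0.0274, 0.3698]
tool_rot: [3.1, 0.504, 0.001]
contact_force: [0.8, -1.0, 0.8]
opening: 0.0851
grip_force: 0.0
[-2.26326529e-01 -4.18163453e-01  1.79822483e+00 -1.89919728e-04
  1.76052262e+00  1.02223708e+00] [ 0.44942333 -0.0274012   0.36982063] [3.10036746e+00 5.03830386e-01 1.35604790e-03]
t: 2.3
tool_pos: [0.5243, -0.0057, 0.3672]
tool_rot: [-2.724, -0.436, -0.414]
contact_force: [0.2, 0.1, -0.4]
opening: 0.0851
grip_force: 0.0
[-0.3963384  -0.3556378   1.80332033  0.45596471  1.61938155  0.89661756] [ 0.52431197 -0.00572416  0.36722073] [-2.72383437 -0.43628877 -0.41385629]
```

```bash
cat > kin.py <<'E'
import numpy as np
from scipy.spatial.transform import Rotation as R
from scipy.optimize import least_squares
E_=lambda ax,a:R.from_euler(ax,a)
def rot(q,s4,s6,c): return E_('z',q[0])*E_('y',q[1]+q[2])*E_('z',s4*q[3])*E_('y',q[4])*E_('z',s6*q[5]+c)
def fk(q,p,s4,s6,c):
    d1,l1,l2,lt,e,b=p
    A=E_('z',q[0]); B=A*E_('y',q[1]); C=B*E_('y',q[2]); T=rot(q,s4,s6,c)
    return np.array([0,0,d1])+A.apply([0,e,0])+B.apply([0,0,l1])+C.apply([b,0,l2])+T.apply([0,0,lt]),T
E
cat > data.py <<'E'
import numpy as np
Q=np.array([[-1.36798786,.0533636,1.61430532,0,1.47599629,-.1190172],
[-1.28886106,-.410337932,1.90308956,.00021,1.64795009,-.0374269554],
[-.226326529,-.418163453,1.79822483,-.00019,1.76052262,1.02223708],
[-.3963384,-.3556378,1.80332033,.45596471,1.61938155,.89661756]])
P=np.array([[.19755103,-.59229678,.23005208],[.1953,-.4074,.3016],[.44942333,-.0274012,.36982063],[.52431197,-.00572416,.36722073]])
W=np.array([[-3.09896374,-.503011405,0],[3.101,.499,0],[3.10036746,.503830386,.00135605],[-2.72383437,-.43628877,-.41385629]])
E
python3 - <<'E'
from kin import *; from data import *
for s4 in(1,-1):
  for s6 in(1,-1):
    cs=[(rot(q,s4,s6,0).inv()*R.from_rotvec(w)).as_rotvec() for q,w in zip(Q,W)]
    print(s4,s6,np.round(cs,3).tolist())
E
```

```text
1 1 [[-0.0, 0.0, 1.571], [0.0, -0.0, 1.571], [0.0, 0.0, 1.571], [0.0, -0.0, 1.571]]
1 -1 [[-0.0, 0.0, 1.333], [0.0, -0.0, 1.496], [0.0, -0.0, -2.668], [-0.0, 0.0, -2.919]]
-1 1 [[-0.0, 0.0, 1.571], [0.0, 0.0, 1.571], [-0.0, -0.0, 1.571], [0.111, 0.993, 1.408]]
-1 -1 [[-0.0, 0.0, 1.333], [0.0, 0.0, 1.496], [-0.0, 0.0, -2.668], [0.931, -0.931, -2.678]]
```

```bash
cat >> kin.py <<'E'
from data import *
def res(p): return np.concatenate([fk(q,p,1,1,np.pi/2)[0]-x for q,x in zip(Q,P)])
fit=least_squares(res,[.3,.4,.5,.25,.05,0]); p=fit.x
LO=np.array([-3.01,-1.01,.06,-1.02,.09,-3.14]);HI=np.array([3.01,2.22,2.58,4.17,2.62,3.14])
F=lambda q:fk(q,p,1,1,np.pi/2)
def ik(pos,Rt,q0,n=12,seed=0):
    g=np.random.default_rng(seed); best=None
    for i in range(n):
        s=q0 if i==0 else g.uniform(LO,HI)
        r=least_squares(lambda q:np.r_[(F(q)[0]-pos)*5,(Rt.inv()*F(q)[1]).as_rotvec()],np.clip(s,LO+.01,HI-.01),bounds=(LO,HI))
        if best is None or r.cost<best.cost-1e-7: best=r
        if best.cost<1e-8: break
    return best.x,best.cost
E
python3 - <<'E'
from kin import *
print(np.round(p,4),np.round(fit.fun,4))
L=np.array([.512,.359,0])
q0=Q[-1]
# tool z direction azimuth phi, pitch below horizontal th; closing horizontal
for h in(.1,):
  for th in(0,10,20):
    for phi in range(-180,180,20):
      a=np.radians(phi);t=np.radians(th)
      z=np.array([np.cos(a)*np.cos(t),np.sin(a)*np.cos(t),-np.sin(t)]); y=np.array([-np.sin(a),np.cos(a),0])
      for sg in(1,-1):
        Rt=R.from_matrix(np.c_[np.cross(sg*y,z),sg*y,z])
        q,c=ik(L+[0,0,h]+z*.019,Rt,q0,8)
        if c<1e-6: print(th,phi,sg,np.round(q,2))
E
```

```text
[0.2381 0.4265 0.6099 0.2795 0.0742 0.0959] [-0. -0. -0.  0.  0.  0.  0. -0. -0.  0.  0. -0.]
0 -180 1 [0.35 0.99 1.07 0.65 2.55 2.14]
0 -180 -1 [ 0.35  0.99  1.07  0.65  2.55 -1.  ]
0 -120 1 [ 0.65  1.02  1.02 -0.75  2.54  0.92]
0 -120 -1 [ 0.65  1.02  1.02 -0.75  2.54 -2.22]
0 -100 1 [ 0.75  0.95  1.15 -0.99  2.33  0.76]
0 -100 -1 [ 0.75  0.95  1.15 -0.99  2.33 -2.38]
0 0 1 [0.79 0.33 2.16 4.05 1.13 1.07]
0 0 -1 [ 0.79  0.33  2.16  4.05  1.13 -2.07]
0 20 1 [0.59 0.23 2.29 3.44 0.98 1.4 ]
0 20 -1 [ 0.59  0.23  2.29  3.44  0.98 -1.74]
0 40 1 [0.35 0.21 2.32 2.72 1.   1.81]
0 40 -1 [ 0.35  0.21  2.32  2.72  1.   -1.34]
0 60 1 [0.15 0.27 2.24 2.14 1.19 2.09]
0 60 -1 [ 0.15  0.27  2.24  2.14  1.19 -1.05]
0 80 1 [0.06 0.39 2.07 1.75 1.42 2.24]
0 80 -1 [ 0.06  0.39  2.07  1.75  1.42 -0.9 ]
0 100 1 [0.05 0.52 1.86 1.48 1.66 2.33]
0 100 -1 [ 0.05  0.52  1.86  1.48  1.66 -0.82]
0 120 1 [0.09 0.65 1.64 1.27 1.89 2.37]
0 120 -1 [ 0.09  0.65  1.64  1.27  1.89 -0.77]
0 140 1 [0.16 0.78 1.43 1.1  2.12 2.37]
0 140 -1 [ 0.16  0.78  1.43  1.1   2.12 -0.78]
0 160 1 [0.25 0.9  1.23 0.91 2.35 2.31]
0 1
[... 1804 characters left out ...]
-0.02  2.31  3.7   0.42  1.13]
20 20 -1 [ 0.58 -0.02  2.31  3.7   0.42 -2.01]
20 40 1 [ 0.36 -0.05  2.34  2.38  0.47  2.15]
20 40 -1 [ 0.36 -0.05  2.34  2.38  0.47 -0.99]
20 60 1 [0.18 0.04 2.26 1.77 0.82 2.47]
20 60 -1 [ 0.18  0.04  2.26  1.77  0.82 -0.67]
20 80 1 [0.09 0.18 2.1  1.46 1.15 2.51]
20 80 -1 [ 0.09  0.18  2.1   1.46  1.15 -0.63]
20 100 1 [0.08 0.34 1.9  1.24 1.43 2.48]
20 100 -1 [ 0.08  0.34  1.9   1.24  1.43 -0.66]
20 120 1 [0.11 0.49 1.69 1.05 1.68 2.43]
20 120 -1 [ 0.11  0.49  1.69  1.05  1.68 -0.71]
20 140 1 [0.18 0.63 1.48 0.88 1.92 2.35]
20 140 -1 [ 0.18  0.63  1.48  0.88  1.92 -0.79]
20 160 1 [0.26 0.74 1.3  0.69 2.13 2.22]
20 160 -1 [ 0.26  0.74  1.3   0.69  2.13 -0.93]
```

```bash
cat >> kin.py <<'E'
def chain(q):
    d1,l1,l2,lt,e,b=p
    A=E_('z',q[0]);B=A*E_('y',q[1]);C=B*E_('y',q[2]);o=np.array([0,0,d1])+A.apply([0,e,0])+B.apply([0,0,l1])
    return o+C.apply([b,0,0]),o+C.apply([b,0,l2])
OBJ={'l':(.512,.359,.19),'j':(.458,.2095,.085),'s':(.483,.05,.115)}
def clr(q):
    el,w=chain(q);t=F(q)[0];out={}
    for n,(x,y,h) in OBJ.items():
        f=[el+(w-el)*k for k in np.linspace(0,1,40)]; g=[w+(t-w)*k for k in np.linspace(0,.7,20)]
        d=lambda P:min(np.hypot(np.hypot(a[0]-x,a[1]-y),max(0,a[2]-h)) for a in P)
        out[n]=(round(d(f),3),round(d(g),3))
    return out
def pick(phi,th,sg,h=.1,back=0):
    a=np.radians(phi);t=np.radians(th)
    z=np.array([np.cos(a)*np.cos(t),np.sin(a)*np.cos(t),-np.sin(t)]); y=sg*np.array([-np.sin(a),np.cos(a),0])
    return np.array([.512,.359,h])+z*.019-back*z,R.from_matrix(np.c_[np.cross(y,z),y,z])
CR=np.array([.4965,-.2015,.100]); CY=np.array([.02,1,0])/np.hypot(.02,1)
def place(Rp,s,h=.1,up=0):
    # A: z->s*CY ; tool closing -> horizontal across, tool pointing down
    y=Rp.apply([0,1,0]); zt=Rp.apply([0,0,1]); hz=zt*[1,1,0]; hz/=np.linalg.norm(hz)
    # triad (world up, hz) -> (s*CY, -Z)
    a=np.array([0,0,1.]);M0=np.c_[a,hz,np.cross(a,hz)]; b=s*CY;c=np.array([0,0,-1.]);M1=np.c_[b,c,np.cross(b,c)]
    Rn=R.from_matrix(M1@M0.T)*Rp
    g=CR+s*CY*(h-.075)+[0,0,up]
    return g+Rn.apply([0,0,.019]),Rn
E
python3 - <<'E'
from kin import *
q0=np.array([.7,.87,1.15,-.65,2.3,.9])
for phi,th in((-100,10),(-100,20),(-80,20),(-120,15),(-110,15),(-180,10),(140,10),(120,10),(100,5)):
    P_,Rp=pick(phi,th,1); q,c=ik(P_,Rp,q0,10)
    print(phi,th,c<1e-6,np.round(q,2),clr(q),"wrist",np.round(chain(q)[1],2))
    for s in(1,-1):
        Pp,Rn=place(Rp,s); qq,c=ik(Pp,Rn,q,15); print("   place",s,c<1e-6,np.round(qq,2))
E
```

```text
-100 10 True [ 0.74  0.87  1.18 -0.86  2.23  0.82] {'l': (np.float64(0.165), np.float64(0.064)), 'j': (np.float64(0.313), np.float64(0.224)), 's': (np.float64(0.429), np.float64(0.374))} wrist [0.56 0.61 0.15]
   place 1 True [-0.4  -0.06  2.   -0.18  1.15  2.83]
   place -1 True [-0.63  0.06  1.88  0.15  1.31 -0.66]
-100 20 True [ 0.73  0.79  1.22 -0.74  2.12  0.86] {'l': (np.float64(0.171), np.float64(0.061)), 'j': (np.float64(0.327), np.float64(0.222)), 's': (np.float64(0.438), np.float64(0.371))} wrist [0.55 0.6  0.19]
   place 1 True [-0.32 -0.07  2.02 -0.37  1.11  3.  ]
   place -1 True [-0.7   0.12  1.83  0.27  1.42 -0.75]
-80 20 True [ 0.81  0.69  1.39 -0.93  1.9   0.73] {'l': (np.float64(0.209), np.float64(0.061)), 'j': (np.float64(0.349), np.float64(0.217)), 's': (np.float64(0.464), np.float64(0.37))} wrist [0.47 0.6  0.19]
   place 1 True [-0.32 -0.07  2.02 -0.37  1.11  3.  ]
   place -1 True [-0.7   0.12  1.83  0.27  1.42 -0.75]
-120 15 True [ 0.65  0.91  1.07 -0.56  2.36  1.04] {'l': (np.float64(0.122), np.float64(0.063)), 'j': (np.float64(0.288), np.float64(0.223)), 's'
[... 1040 characters left out ...]
.   -0.18  1.15  2.83]
   place -1 True [-0.63  0.06  1.88  0.15  1.31 -0.66]
120 10 True [0.1  0.57 1.67 1.16 1.79 2.39] {'l': (np.float64(0.236), np.float64(0.064)), 'j': (np.float64(0.179), np.float64(0.126)), 's': (np.float64(0.144), np.float64(0.182))} wrist [0.64 0.14 0.15]
   place 1 True [-0.4  -0.06  2.   -0.18  1.15  2.83]
   place -1 True [-0.63  0.06  1.88  0.15  1.31 -0.66]
100 5 True [0.05 0.47 1.88 1.42 1.6  2.36] {'l': (np.float64(0.258), np.float64(0.065)), 'j': (np.float64(0.145), np.float64(0.084)), 's': (np.float64(0.077), np.float64(0.092))} wrist [0.56 0.1  0.12]
   place 1 True [-0.44 -0.05  1.98 -0.09  1.18  2.75]
   place -1 True [-0.6   0.03  1.9   0.08  1.26 -0.61]
```

```bash
cat > go.py <<'E'
from kin import *
def rows(cur,tgts,n=1):
    """print shift & turn in cur's tool axes for each target"""
    P0,R0=cur
    for P1,R1 in tgts:
        d=R0.inv().apply(P1-P0); w=(R0.inv()*R1).as_rotvec()
        print(np.round(d,4).tolist(),np.round(w,4).tolist(),"mm%.0f deg%.0f"%(1e3*np.linalg.norm(d),np.degrees(np.linalg.norm(w))))
def now():
    from station import ctrl
    o=ctrl.get_obs(); return (o['tool_pos'],R.from_rotvec(o['tool_rot'])),o['q']
def lerp(a,b,k): return a[0]+(b[0]-a[0])*k,a[1]*R.from_rotvec(k*(a[1].inv()*b[1]).as_rotvec())
E
python3 - <<'E'
from go import *
c,q=now()
up=pick(-100,15,1,.09,.1); up=(up[0]+[0,0.03,.27],up[1])
pre=pick(-100,15,1,.09,.1); g=pick(-100,15,1,.09)
for nm,a,b,m in(("up",c,up,8),("dn",up,pre,4),("in",pre,g,3)):
    for k in np.linspace(0,1,m+1)[1:]:
        t=lerp(a,b,k); q,co=ik(t[0],t[1],q,1); print(nm,round(k,2),"%.1e"%co,np.round(q,2),np.round(t[0],3),clr(q)['l'])
w=[lerp(c,up,k) for k in(.25,.5,.75,1)]
rows(c,[up]); 
for a,b in zip([c]+w,w): rows(a,[b])
E
```

```text
up 0.12 6.4e-21 [-0.17 -0.29  1.71  0.24  1.67  0.99] [0.524 0.053 0.369] (np.float64(0.57), np.float64(0.416))
up 0.25 1.9e-21 [ 0.05 -0.17  1.6   0.04  1.76  1.07] [0.525 0.112 0.371] (np.float64(0.522), np.float64(0.364))
up 0.38 4.4e-23 [ 0.24 -0.03  1.48 -0.12  1.89  1.11] [0.525 0.171 0.372] (np.float64(0.474), np.float64(0.318))
up 0.5 2.1e-23 [ 0.4   0.13  1.34 -0.27  2.03  1.09] [0.525 0.23  0.374] (np.float64(0.432), np.float64(0.28))
up 0.62 3.6e-21 [ 0.54  0.31  1.19 -0.42  2.19  1.03] [0.525 0.289 0.376] (np.float64(0.396), np.float64(0.255))
up 0.75 1.5e-17 [ 0.65  0.48  1.03 -0.6   2.34  0.89] [0.525 0.348 0.378] (np.float64(0.366), np.float64(0.248))
up 0.88 1.9e-21 [ 0.74  0.66  0.87 -0.84  2.46  0.66] [0.525 0.407 0.379] (np.float64(0.343), np.float64(0.259))
up 1.0 4.8e-03 [ 0.82  0.79  0.73 -1.02  2.52  0.43] [0.526 0.466 0.381] (np.float64(0.335), np.float64(0.282))
dn 0.25 6.3e-05 [ 0.82  0.84  0.8  -1.02  2.48  0.49] [0.526 0.459 0.313] (np.float64(0.298), np.float64(0.232))
dn 0.5 6.5e-20 [ 0.82  0.88  0.86 -0.94  2.43  0.6 ] [0.526 0.451 0.246] (np.float64(0.
[... 216 characters left out ...]
loat64(0.213), np.float64(0.159))
in 0.33 1.2e-29 [ 0.78  0.94  1.01 -0.8   2.26  0.81] [0.52  0.404 0.102] (np.float64(0.199), np.float64(0.127))
in 0.67 5.5e-30 [ 0.76  0.89  1.11 -0.8   2.22  0.83] [0.514 0.373 0.094] (np.float64(0.183), np.float64(0.095))
in 1.0 2.9e-30 [ 0.74  0.85  1.19 -0.8   2.17  0.85] [0.509 0.341 0.085] (np.float64(0.166), np.float64(0.063))
[0.1213, -0.424, 0.1681] [-0.8043, -1.642, -0.8899] mm472 deg117
[0.0303, -0.106, 0.042] [-0.2011, -0.4105, -0.2225] mm118 deg29
[0.0628, -0.0999, 0.0013] [-0.2011, -0.4105, -0.2225] mm118 deg29
[0.0739, -0.0797, -0.0458] [-0.2011, -0.4105, -0.2225] mm118 deg29
[0.0608, -0.0507, -0.0875] [-0.2011, -0.4105, -0.2225] mm118 deg29
```

```bash
python3 -m jog '[[[0.03,-0.106,0.042],[-0.2,-0.41,-0.22]],[[0.03,-0.106,0.042],[-0.2,-0.41,-0.22]],[[0.03,-0.106,0.042],[-0.2,-0.41,-0.22]],[[0.03,-0.106,0.042],[-0.2,-0.41,-0.22]]]' >/dev/null
python3 -m jog '[[[0.063,-0.1,0.001],[-0.2,-0.41,-0.22]],[[0.063,-0.1,0.001],[-0.2,-0.41,-0.22]],[[0.063,-0.1,0.001],[-0.2,-0.41,-0.22]],[[0.063,-0.1,0.001],[-0.2,-0.41,-0.22]]]' >/dev/null
python3 -m jog '[[[0.074,-0.08,-0.046],[-0.2,-0.41,-0.22]],[[0.074,-0.08,-0.046],[-0.2,-0.41,-0.22]],[[0.074,-0.08,-0.046],[-0.2,-0.41,-0.22]],[[0.074,-0.08,-0.046],[-0.2,-0.41,-0.22]],[[0.074,-0.08,-0.046],[-0.2,-0.41,-0.22]]]'
python3 - <<'E'
from go import *
c,q=now(); print(np.round(q,2))
pre=pick(-100,15,1,.09,.1); mid=(pre[0]+[0,.01,.12],pre[1])
h=lerp(c,mid,.5); rows(c,[h]); rows(h,[mid]); rows(mid,[pre])
E
```

```text
t: 3.6
tool_pos: [0.5242, 0.3526, 0.3771]
tool_rot: [2.099, 1.238, -0.905]
contact_force: [-0.8, 0.1, 0.3]
opening: 0.0856
grip_force: 0.0
[ 0.65  0.49  1.02 -0.6   2.34  0.9 ]
[0.0813, -0.0276, 0.0121] [-0.0998, -0.2043, -0.1126] mm87 deg15
[0.0844, -0.0185, -0.0072] [-0.0998, -0.2043, -0.1126] mm87 deg15
[0.1134, 0.0017, 0.0406] [0.0, 0.0, 0.0] mm120 deg0
```

```bash
python3 -m jog '[[[0.04,-0.014,0.006],[-0.05,-0.1,-0.056]],[[0.081,-0.028,0.012],[-0.1,-0.204,-0.113]],[[0.081,-0.028,0.012],[-0.1,-0.204,-0.113]]]' >/dev/null
python3 -m jog '[[[0.042,-0.009,-0.004],[-0.05,-0.1,-0.056]],[[0.084,-0.019,-0.007],[-0.1,-0.204,-0.113]],[[0.084,-0.019,-0.007],[-0.1,-0.204,-0.113]]]' >/dev/null
python3 -m jog '[[[0.04,0,0.015],[0,0,0]],[[0.08,0.001,0.029],[0,0,0]],[[0.113,0.002,0.041],[0,0,0]],[[0.113,0.002,0.041],[0,0,0]]]'
python3 - <<'E'
from go import *
from station import optics
c,q=now(); print(np.round(q,2))
g=pick(-100,15,1,.09); rows(c,[g])
w=optics.get_image("wrist"); cv=__import__("cv2"); cv.imwrite("pics/w1.png",w["image"])
M=np.array(w["mount"]); print(np.round(M,3),w["fx"],w["cx"],w["cy"],w["D"])
# predicted pixels of the cylinder axis at a few heights
K=np.array([[w["fx"],0,w["cx"]],[0,w["fy"],w["cy"]],[0,0,1]])
X=np.array([[.512,.359,h] for h in(.03,.09,.15,.19)]); t=c[1].inv().apply(X-c[0]); cam=(t-M[:3,3])@M[:3,:3]
print(cv.projectPoints(cam,np.zeros(3),np.zeros(3),K,np.array(w["D"]))[0][:,0].round(0).tolist())
E
```

```text
t: 4.6
tool_pos: [0.5265, 0.4318, 0.1136]
tool_rot: [1.551, 1.294, -1.187]
contact_force: [0.1, -0.5, -0.6]
opening: 0.0857
grip_force: 0.0
[ 0.8   0.98  0.92 -0.81  2.31  0.78]
[0.0033, -0.0011, 0.0968] [-0.0058, -0.0032, -0.0011] mm97 deg0
[[ 0.    -0.954 -0.3    0.077]
 [ 1.     0.    -0.     0.001]
 [ 0.    -0.3    0.954 -0.144]
 [ 0.     0.     0.     1.   ]] 305.3605112267607 278.0581517127728 208.77629938998444 [0.00652485 0.         0.         0.         0.        ]
[[276.0, 135.0], [276.0, 214.0], [276.0, 292.0], [276.0, 342.0]]
```

View pics/w1.png

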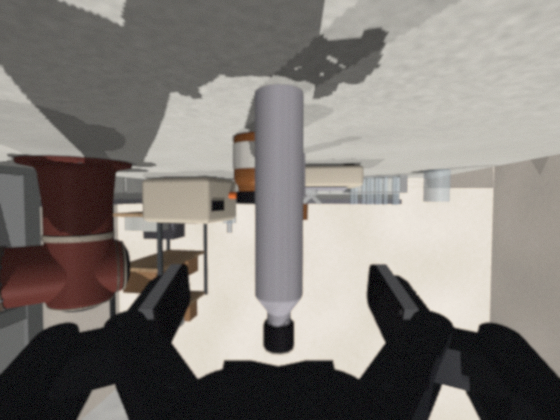

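The wrist view shows the cylinder upright between the fingers, with its axis at column 279 (predicted 276) and its cap end at row 350. It is aligned, so I'll advance and close.

```bash
python3 -m jog '[[[0.001,0,0.03],[0,0,0]],[[0.002,0,0.06],[0,0,0]],[[0.003,0,0.08],[0,0,0]],[[0.003,0,0.097],[0,0,0]],[[0.003,0,0.097],[0,0,0]]]'
python3 -m jog '[[[0,0,0],[0,0,0]],[[0,0,0],[0,0,0]],[[0,0,0],[0,0,0]],[[0,0,0],[0,0,0]],[[0,0,0],[0,0,0]]]' 0 80
python3 -m jog '[[[0,0,0],[0,0,0]],[[0,0,0],[0,0,0]],[[0,0,0],[0,0,0]],[[0,0,0],[0,0,0]],[[0,0,0],[0,0,0]]]'
python3 -c "
from go import *
c,q=now(); z=c[1].apply([0,0,1]); print('grasp pt',c[0]-.019*z,'z',z,np.round(q,2)); print('lift in tool',c[1].inv().apply([0,0,.1]))"
```

```text
t: 5.15
tool_pos: [0.5115, 0.3422, 0.0914]
tool_rot: [1.558, 1.293, -1.177]
contact_force: [0.0, -0.0, -0.3]
opening: 0.0852
grip_force: 0.0
t: 5.65
tool_pos: [0.5105, 0.3435, 0.0874]
tool_rot: [1.551, 1.295, -1.181]
contact_force: [1.8, 2.3, 3.8]
opening: 0.0339
grip_force: 79.0
t: 6.15
tool_pos: [0.5104, 0.3432, 0.0874]
tool_rot: [1.551, 1.295, -1.181]
contact_force: [1.6, 2.1, 4.1]
opening: 0.0339
grip_force: 79.2
grasp pt [0.51364038 0.3612784  0.09245585] z [-0.16979023 -0.94947515 -0.26394737] [ 0.74  0.85  1.19 -0.79  2.17  0.85]
lift in tool [-0.0964534   0.00024342 -0.02639474]
```

```bash
python3 -m jog '[[[-0.015,0,-0.004],[0,0,0]],[[-0.039,0,-0.011],[0,0,0]],[[-0.068,0,-0.018],[0,0,0]],[[-0.097,0,-0.026],[0,0,0]],[[-0.097,0,-0.026],[0,0,0]]]'
cat > plan.py <<'E'
from go import *
Rg=R.from_rotvec([1.551,1.295,-1.181]); H=.0925
E
python3 - <<'E'
from plan import *
import cv2
from station import optics
c,q=now(); print(np.round(q,2))
s=optics.get_image("side"); w=optics.get_image("wrist")
cv2.imwrite("pics/g1.png",np.hstack([cv2.resize(s["image"],(400,300)),cv2.resize(w["image"],(400,300))]))
pl=place(Rg,-1,H,.15)
a=(c[0]+[-.02,-.06,.10],c[1]); 
ut=Rg.inv().apply([0,0,1])
for nm,x,y,m in(("up",c,a,3),("tr",a,pl,10)):
    for k in np.linspace(0,1,m+1)[1:]:
        t=lerp(x,y,k); q,co=ik(t[0],t[1],q,1); gp=t[0]-.019*t[1].apply([0,0,1]); u=t[1].apply(ut)
        print(nm,round(k,2),"%.0e"%co,np.round(q,2),np.round(t[0],3),"foot",np.round(gp-H*u,3),"cap",np.round(gp+(.19-H)*u,3))
rows(c,[a]); 
w_=[a]+[lerp(a,pl,k) for k in(.2,.4,.6,.8,1)]
for x,y in zip(w_,w_[1:]): rows(x,[y])
E
```

```text
t: 6.65
tool_pos: [0.5108, 0.3432, 0.191]
tool_rot: [1.556, 1.296, -1.176]
contact_force: [1.3, 0.9, -2.6]
opening: 0.0337
grip_force: 79.8
[ 0.74  0.71  1.2  -0.86  2.25  0.74]
up 0.33 6e-20 [ 0.73  0.64  1.25 -0.88  2.26  0.71] [0.504 0.323 0.224] foot [0.508 0.342 0.137] cap [0.507 0.341 0.327]
up 0.67 2e-17 [ 0.71  0.56  1.3  -0.91  2.26  0.67] [0.497 0.303 0.258] foot [0.501 0.322 0.17 ] cap [0.5   0.321 0.36 ]
up 1.0 1e-25 [ 0.7   0.49  1.34 -0.94  2.27  0.63] [0.491 0.283 0.291] foot [0.494 0.302 0.204] cap [0.494 0.301 0.394]
tr 0.1 4e-20 [ 0.63  0.35  1.46 -0.85  2.14  0.63] [0.491 0.233 0.285] foot [0.496 0.265 0.202] cap [0.492 0.235 0.389]
tr 0.2 2e-27 [ 0.55  0.22  1.57 -0.77  2.    0.6 ] [0.492 0.184 0.279] foot [0.497 0.228 0.202] cap [0.492 0.169 0.382]
tr 0.3 1e-28 [ 0.45  0.08  1.66 -0.69  1.87  0.53] [0.492 0.134 0.273] foot [0.498 0.19  0.204] cap [0.491 0.103 0.373]
tr 0.4 2e-27 [ 0.33 -0.04  1.75 -0.6   1.75  0.43] [0.493 0.084 0.267] foot [0.499 0.151 0.208] cap [0.49  0.039 0.361]
tr 0.5 1e-24 [ 0.18 -0.14  1.81 -0.49  1.65  0.28] [0.494 0.035 0.261] foot [0.4
[... 358 characters left out ...]
15  0.244] foot [ 0.499 -0.026  0.234] cap [ 0.492 -0.206  0.293]
tr 0.9 7e-23 [-0.51 -0.17  1.82  0.09  1.55 -0.48] [ 0.496 -0.164  0.238] foot [ 0.499 -0.075  0.242] cap [ 0.493 -0.263  0.272]
tr 1.0 1e-24 [-0.66 -0.07  1.75  0.21  1.62 -0.64] [ 0.496 -0.214  0.232] foot [ 0.498 -0.127  0.25 ] cap [ 0.494 -0.316  0.25 ]
[-0.1132, -0.0086, 0.0333] [0.0, 0.0, 0.0] mm118 deg0
[-0.0148, 0.0186, 0.0973] [-0.0159, 0.3124, -0.0307] mm100 deg18
[-0.0446, 0.0162, 0.0882] [-0.0159, 0.3124, -0.0307] mm100 deg18
[-0.07, 0.0132, 0.0704] [-0.0159, 0.3124, -0.0307] mm100 deg18
[-0.0886, 0.0098, 0.0456] [-0.0159, 0.3124, -0.0307] mm100 deg18
[-0.0986, 0.0064, 0.0162] [-0.0159, 0.3124, -0.0307] mm100 deg18
```

View pics/g1.png

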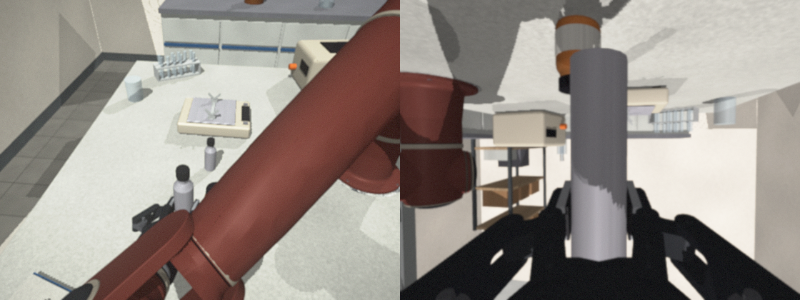

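The side and wrist pictures show the cylinder held straight between the pads (wrist axis about column 600 of the composite). I'll transfer it now.

```bash
python3 -m jog '[[[-0.03,-0.002,0.009],[0,0,0]],[[-0.06,-0.005,0.018],[0,0,0]],[[-0.09,-0.007,0.027],[0,0,0]],[[-0.113,-0.009,0.033],[0,0,0]]]' >/dev/null
python3 -m jog '[[[-0.004,0.005,0.024],[-0.004,0.078,-0.008]],[[-0.007,0.009,0.049],[-0.008,0.156,-0.015]],[[-0.011,0.014,0.073],[-0.012,0.234,-0.023]],[[-0.015,0.019,0.097],[-0.016,0.312,-0.031]]]' >/dev/null
python3 -m jog '[[[-0.011,0.004,0.022],[-0.004,0.078,-0.008]],[[-0.022,0.008,0.044],[-0.008,0.156,-0.015]],[[-0.034,0.012,0.066],[-0.012,0.234,-0.023]],[[-0.045,0.016,0.088],[-0.016,0.312,-0.031]]]' >/dev/null
python3 -m jog '[[[-0.017,0.003,0.018],[-0.004,0.078,-0.008]],[[-0.035,0.007,0.035],[-0.008,0.156,-0.015]],[[-0.053,0.01,0.053],[-0.012,0.234,-0.023]],[[-0.07,0.013,0.07],[-0.016,0.312,-0.031]]]'
python3 - <<'E'
from plan import *
c,q=now(); print(np.round(q,2))
pl=place(Rg,-1,H,.15); m=lerp(c,pl,.5); rows(c,[m]); rows(m,[pl])
E
```

```text
t: 8.35
tool_pos: [0.4917, -0.0154, 0.2509]
tool_rot: [2.123, 1.968, -0.429]
contact_force: [0.4, 0.5, -2.7]
opening: 0.0345
grip_force: 79.8
[ 0.02 -0.21  1.86 -0.36  1.57  0.11]
[-0.0891, 0.0109, 0.0436] [-0.0214, 0.314, -0.0298] mm100 deg18
[-0.0985, 0.0075, 0.0141] [-0.0214, 0.314, -0.0298] mm100 deg18
```

```bash
python3 -m jog '[[[-0.022,0.003,0.011],[-0.005,0.078,-0.007]],[[-0.045,0.005,0.022],[-0.01,0.157,-0.015]],[[-0.067,0.008,0.033],[-0.016,0.235,-0.022]],[[-0.089,0.011,0.044],[-0.021,0.314,-0.03]]]' >/dev/null
python3 -m jog '[[[-0.025,0.002,0.004],[-0.005,0.078,-0.007]],[[-0.05,0.004,0.007],[-0.01,0.157,-0.015]],[[-0.074,0.006,0.011],[-0.016,0.235,-0.022]],[[-0.098,0.008,0.014],[-0.021,0.314,-0.03]],[[-0.098,0.008,0.014],[-0.021,0.314,-0.03]]]'
python3 - <<'E'
from plan import *
import cv2
from station import optics
c,q=now(); print(np.round(q,2))
rows(c,[place(Rg,-1,H,.15),place(Rg,-1,H,.02)])
t=optics.get_image("top"); w=optics.get_image("wrist")
cv2.imwrite("pics/p1.png",np.hstack([cv2.resize(t["image"][130:290,300:500],(400,320)),cv2.resize(w["image"],(400,320))]))
E
```

```text
t: 9.25
tool_pos: [0.4964, -0.2162, 0.2307]
tool_rot: [-2.108, -2.048, -0.28]
contact_force: [-0.7, 0.5, -4.5]
opening: 0.0337
grip_force: 80.1
[-0.66 -0.06  1.74  0.21  1.62 -0.64]
[0.0024, -0.0002, -0.0004] [-0.0016, -0.0004, -0.0066] mm2 deg0
[-0.032, 0.0003, 0.125] [-0.0016, -0.0004, -0.0066] mm129 deg0
```

View pics/p1.png

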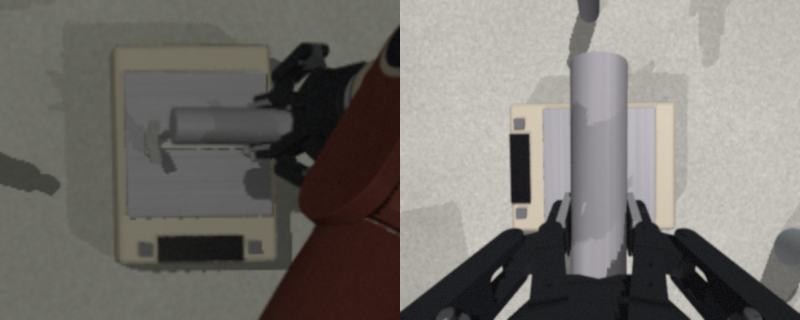

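In the top crop the cylinder is level above the balance and lies along the saddle line, its foot end at (172,123), which is image (386,191.5). In the wrist view it runs straight down column 600. Checking that foot position, then lowering.

```bash
python3 - <<'E'
from h import *
from station import optics
t=optics.get_image("top"); print("foot",onz(t,((172+.5)/2-.5+300,(123.5+.5)/2-.5+130),.25),onz(t,((250+.5)/2-.5+300,(125+.5)/2-.5+130),.25))
E
python3 -m jog '[[[-0.007,0,0.025],[0,0,0]],[[-0.015,0,0.06],[0,0,-0.003]],[[-0.025,0,0.095],[0,0,-0.006]],[[-0.032,0,0.125],[0,0,-0.006]],[[-0.032,0,0.125],[0,0,-0.006]]]'
python3 -m jog '[[[0,0,0],[0,0,0]],[[0,0,0],[0,0,0]]]' >/dev/null
python3 - <<'E'
from plan import *
from h import *
from station import optics
c,q=now()
rows(c,[place(Rg,-1,H,.005),place(Rg,-1,H,0)])
t=optics.get_image("top"); s=optics.get_image("side")
cv2.imwrite("pics/p2.png",np.hstack([cv2.resize(t["image"][150:260,340:450],(400,400),interpolation=2),cv2.resize(s["image"][110:210,240:360],(400,400),interpolation=2)]))
E
```

```text
foot [ 0.50058182 -0.12863293  0.25      ] [ 0.49708307 -0.20430978  0.25      ]
t: 9.9
tool_pos: [0.4954, -0.2072, 0.1007]
tool_rot: [-2.091, -2.06, -0.279]
contact_force: [-1.2, 1.5, -4.4]
opening: 0.0337
grip_force: 80.6
[-0.008, -0.0043, 0.0209] [0.0068, 0.0059, 0.0089] mm23 deg1
[-0.0093, -0.0044, 0.0257] [0.0068, 0.0059, 0.0089] mm28 deg1
```

View pics/p2.png

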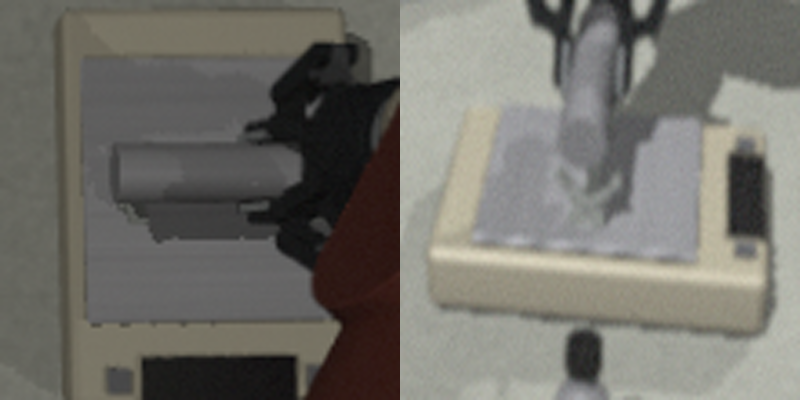

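The top crop shows the cylinder over the saddle line, foot at (115,172). The side crop shows it just above the near V and slightly left of it. The last reading is a little off, so I'll reread.

```bash
python3 -m jog '[[[0,0,0],[0,0,0]]]'; python3 - <<'E'
from plan import *
from h import *
from station import ctrl,optics
o=ctrl.get_obs();q=o['q'];print(o['tool_pos'],o['tool_rot'],F(q)[0],F(q)[1].as_rotvec())
rows(F(q),[place(Rg,-1,H,.005)]); g=F(q)
gp=g[0]-.019*g[1].apply([0,0,1]);u=g[1].apply(Rg.inv().apply([0,0,1])); print("mid",gp-(H-.075)*u,"u",u,"foot",gp-H*u)
t=optics.get_image("top"); s=optics.get_image("side")
z=.118
f=lambda u,v:((u+.5)/400*110-.5+340,(v+.5)/400*110-.5+150)
print("foot top",onz(t,f(116,172),.121)," edges at foot",onz(t,f(118,144),.121),onz(t,f(118,203),.121))
print("mid axis",onz(t,f(250,172),.121))
k=lambda u,v:((u-400+.5)/400*120-.5+240,(v+.5)/4-.5+110)
for n,a in(("footcircle",(583,142)),("saddle vee",(590,199)),("tipL",(562,172)),("tipR",(617,180))):
    c,v=ray(s,k(*a)); y=-.1115 if n[0]=='f' else -.1375; print(n,c+v*(y-c[1])/v[1])
E
```

```text
t: 10.3
tool_pos: [0.5, -0.2121, 0.1084]
tool_rot: [-2.102, -2.07, -0.285]
contact_force: [0.4, -0.2, -3.8]
opening: 0.0334
grip_force: 80.7
[ 0.49999285 -0.21210222  0.10844103] [-2.10221136 -2.06998983 -0.28452019] [ 0.49996281 -0.21208128  0.10843706] [-2.10221136 -2.06998983 -0.28452019]
[-0.0075, -0.0038, 0.0205] [0.0065, 0.0057, 0.008] mm22 deg1
mid [ 0.49998652 -0.19949186  0.12669054] u [-0.0140539  -0.99988485  0.00572411] foot [ 0.50104056 -0.1245005   0.12626124]
foot top [ 0.50284104 -0.12629799  0.121     ]  edges at foot [ 0.5197215  -0.12829275  0.121     ] [ 0.48413884 -0.12666465  0.121     ]
mid axis [ 0.50054464 -0.20807151  0.121     ]
footcircle [ 0.49793829 -0.1115      0.13806879]
saddle vee [ 0.49315208 -0.1375      0.08217947]
tipL [ 0.51453146 -0.1375      0.10027394]
tipR [ 0.47355718 -0.1375      0.09745588]
```

```bash
python3 -m jog '[[[-0.002,-0.002,0.006],[0,0,0]],[[-0.004,-0.004,0.012],[0.003,0.003,0.004]],[[-0.0075,-0.004,0.0205],[0.0065,0.0057,0.008]],[[-0.0075,-0.004,0.0205],[0.0065,0.0057,0.008]]]'
python3 -m jog '[[[0,0,0],[0,0,0]],[[0,0,0],[0,0,0]]]'
python3 - <<'E'
from plan import *
c,q=now(); g=c
gp=g[0]-.019*g[1].apply([0,0,1]);u=g[1].apply(Rg.inv().apply([0,0,1])); print("mid",gp-(H-.075)*u,"u",u)
rows(c,[place(Rg,-1,H,0),place(Rg,-1,H,-.002)]); print("1mm down",c[1].inv().apply([0,0,-.001]))
E
```

```text
t: 10.8
tool_pos: [0.4945, -0.2131, 0.0831]
tool_rot: [-2.101, -2.051, -0.28]
contact_force: [-0.2, -0.4, -3.1]
opening: 0.0338
grip_force: 80.7
t: 11.0
tool_pos: [0.495, -0.2132, 0.0847]
tool_rot: [-2.101, -2.053, -0.281]
contact_force: [0.2, -0.2, -4.0]
opening: 0.0341
grip_force: 80.7
mid [ 0.49534915 -0.2008024   0.10304198] u [-0.02009056 -0.99979563 -0.00225059]
[-0.0015, 0.0012, 0.0027] [-0.0029, -0.0022, -0.0009] mm3 deg0
[-0.002, 0.0012, 0.0046] [-0.0029, -0.0022, -0.0009] mm5 deg0
1mm down [-2.66170123e-04  3.69084609e-06  9.63919003e-04]
```

Lowering 1 mm per step, watching the force.

```bash
python3 -m jog '[[[0,0.001,0.001],[0,0,0]],[[-0.0005,0.001,0.002],[0,0,0]],[[-0.0005,0.001,0.002],[0,0,0]],[[-0.0005,0.001,0.002],[0,0,0]]]' | grep -E "pos|force"
python3 -m jog '[[[0,0,0.001],[0,0,0]],[[0,0,0.001],[0,0,0]],[[0,0,0.001],[0,0,0]]]'| grep -E "pos|force"
python3 -m jog '[[[0,0,0.001],[0,0,0]],[[0,0,0.001],[0,0,0]],[[0,0,0.001],[0,0,0]]]'| grep -E "pos|force"
```

```text
tool_pos: [0.4961, -0.2132, 0.0827]
contact_force: [-0.7, 0.3, -3.7]
grip_force: 80.7
tool_pos: [0.4961, -0.213, 0.0817]
contact_force: [0.2, -0.5, -3.6]
grip_force: 80.7
tool_pos: [0.4962, -0.2128, 0.0809]
contact_force: [0.5, -0.9, -4.0]
grip_force: 80.8
```

```bash
for i in 1; do python3 -m jog '[[[0,0,0.001],[0,0,0]],[[0,0,0.001],[0,0,0]],[[0,0,0.001],[0,0,0]]]'| grep -E "pos|t_force"
python3 -m jog '[[[0,0,0.001],[0,0,0]],[[0,0,0.001],[0,0,0]],[[0,0,0.001],[0,0,0]]]'| grep -E "pos|t_force"; done
```

```text
tool_pos: [0.4965, -0.2128, 0.0804]
contact_force: [0.1, -0.2, -0.2]
tool_pos: [0.4967, -0.2128, 0.0802]
contact_force: [-1.6, -1.8, 5.5]
```

```bash
python3 -m jog '[[[0,0,0],[0,0,0]],[[0,0,0],[0,0,0]],[[0,0,0],[0,0,0]]]' - 20 | grep -E "pos|force"
python3 - <<'E'
from plan import *
from h import *
from station import optics
c,q=now(); g=c
gp=g[0]-.019*g[1].apply([0,0,1]);u=g[1].apply(Rg.inv().apply([0,0,1])); print("mid",gp-(H-.075)*u,"u",u)
t=optics.get_image("top"); s=optics.get_image("side")
cv2.imwrite("pics/p3.png",np.hstack([cv2.resize(t["image"][150:260,340:450],(400,400),interpolation=2),cv2.resize(s["image"][110:210,240:360],(400,400),interpolation=2)]))
E
```

```text
tool_pos: [0.4967, -0.2128, 0.0802]
contact_force: [-1.6, -1.2, 6.0]
grip_force: 81.8
mid [ 0.49692677 -0.20036582  0.09850059] u [-1.96277728e-02 -9.99806988e-01 -8.58215114e-04]
```

View pics/p3.png

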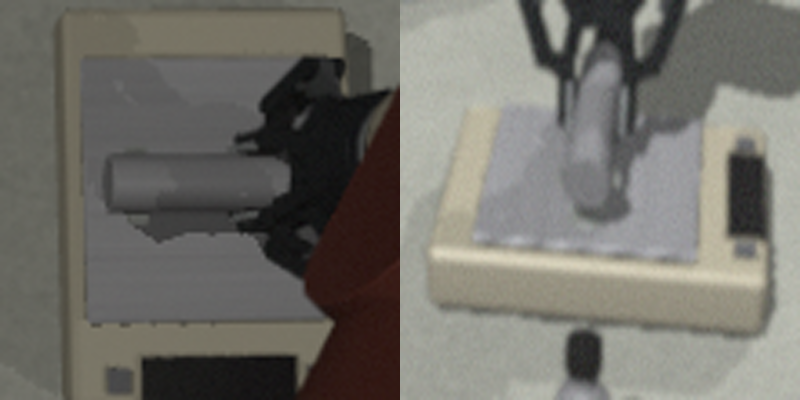

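The cylinder sits in both Vs and over the saddle line, at the predicted height of 0.0985 m. Releasing in two stages, then backing off along the tool.

```bash
python3 -m jog '[[[0,0,0],[0,0,0]],[[0,0,0],[0,0,0]],[[0,0,0],[0,0,0]],[[0,0,0],[0,0,0]]]' 0.55 20
python3 -m jog '[[[0,0,0],[0,0,0]],[[0,0,0],[0,0,0]],[[0,0,0],[0,0,0]],[[0,0,0],[0,0,0]]]' 1
python3 -m jog '[[[0,0,-0.01],[0,0,0]],[[0,0,-0.03],[0,0,0]],[[0,0,-0.06],[0,0,0]],[[0,0,-0.1],[0,0,0]],[[0,0,-0.14],[0,0,0]]]'
python3 -m jog '[[[0,0,-0.04],[0,0,0]],[[0,0,-0.08],[0,0,0]],[[0,0,-0.1],[0,0,0]],[[0,0,-0.1],[0,0,0]],[[0,0,-0.1],[0,0,0]]]'
python3 - <<'E'
from h import *
from station import optics
t=optics.get_image("top"); s=optics.get_image("side")
cv2.imwrite("pics/p4.png",np.hstack([cv2.resize(t["image"][130:270,280:450],(400,330),interpolation=2),cv2.resize(s["image"][110:310,230:370],(400,571),interpolation=2)[:330]]))
E
```

```text
t: 13.4
tool_pos: [0.4959, -0.2119, 0.0785]
tool_rot: [-2.101, -2.053, -0.281]
contact_force: [1.2, -0.1, 0.5]
opening: 0.047
grip_force: 0.0
t: 13.8
tool_pos: [0.4962, -0.2122, 0.0789]
tool_rot: [-2.101, -2.053, -0.281]
contact_force: [0.0, 0.1, -0.3]
opening: 0.0857
grip_force: 0.0
t: 14.3
tool_pos: [0.4954, -0.2497, 0.2156]
tool_rot: [-2.101, -2.053, -0.281]
contact_force: [0.6, -0.6, -0.2]
opening: 0.0859
grip_force: 0.0
t: 14.8
tool_pos: [0.4953, -0.276, 0.3101]
tool_rot: [-2.102, -2.053, -0.281]
contact_force: [-0.4, -0.7, -0.5]
opening: 0.0858
grip_force: 0.0
```

View pics/p4.png

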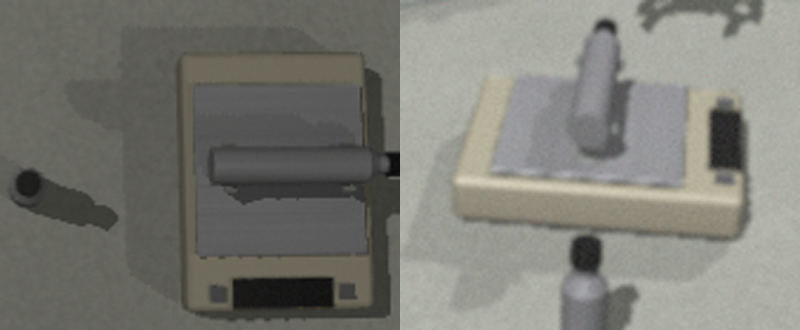

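In the top crop the cylinder lies in the cradle with its foot at (210,164), shoulder at (371,164) and cap to the right. The short cylinder still stands. I'll check the centring and hand in.

```bash
python3 - <<'E'
from h import *
from station import optics,job
t=optics.get_image("top"); f=lambda u,v:((u+.5)*170/400-.5+280,(v+.5)*140/330-.5+130)
a=onz(t,f(210,164),.105);b=onz(t,f(371,165),.105);print(a,b,(a+b)/2,np.linalg.norm(a-b))
if np.linalg.norm((a+b)[:2]/2-[.4965,-.2015])<.009: print(job.finish_job())
E
```

```text
[ 0.49924152 -0.12345277  0.105     ] [ 0.49389633 -0.2786292   0.105     ] [ 0.49656892 -0.20104099  0.105     ] 0.15526845853469437
the job is handed in; nothing more can be done
None
```

The long cylinder lies on its side in the cradle, cap toward -y, its middle measured under 1 mm horizontally from the cradle's point. The short cylinder was seen still standing; the jar was not re-checked after the release. The job was handed in at about 15 s, and no verdict was returned.

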